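Unload the milled panel into the chute

TASK

The finished black acrylic panel is still sprung into its nest on the router's tooling plate, so close to the end stop that no finger fits behind it. Slide it out of the nest along the plate, drawing it with a fingertip pressed lightly on its top, and push it over the open end so that it drops down the chute and comes to rest in the catch tray. Do not lift it, never load the acrylic with more than 20 N (it cracks, also from a knock), and leave the other things where they are.

Things in the scene. Friction and masses are not known exactly. Their poses are not given: they have to be found in the camera images.
- panel: The black acrylic panel to unload: flat, 100 (x) x 70 (y) x 8 mm, about 67 g, shallow ringed screw hole in each corner. Origin: centre of its underside, z up; at the start x points as the station's x. It starts 0.5 to 6 mm off the end stop, on the fence. No pose is given while fingers touch it. Touch it at 5 mm/s: faster knocks pass 20 N. It slides on the metal with friction about 0.25.
- station: Unloading station, fixed: aluminium T-slot plate on legs, steel nest on top, chute and tray at its open end. Origin: below the plate's centre, 0 to 12 mm above the table as the levelling feet are set; x is the slide direction, to the open end; z up. Plate 270 (x) x 190 (y) mm, its top at z = 120 mm. Panel's lane: y = -35 to +35 mm. A finger must press on the panel with 7 to 15 N to drag it out; with less it slips.
- ledge (a point): Middle of the plate's top edge at its open end (station x = 135, y = 0, z = 120 mm), axes as the station's. The steel chute below is 110 mm wide inside, begins 19 mm under the plate's top and falls at 45 degrees in x to the tray; its cheeks stand up to 13 mm above the plate, 10 mm beyond the ledge, at y = +-56 mm.
- end_stop (a point): Top edge, over the lane's middle, of the end stop's face towards the panel (station x = -25, y = 0, z = 136 mm). The stop is a steel bar across the lane from station y = -35 to +45 mm, 20 mm thick behind this face, 16 mm above the plate (21 mm at its screw heads).
- fence (a point): Middle of the top edge of the fence's face towards the panel (station x = 50, y = -35, z = 136 mm). The fence is a steel bar along x, 160 mm long and 20 mm wide, 16 mm above the plate (21 mm at its screw heads).
- plunger_block (a point): Top edge of the plunger block's face towards the panel (station x = 0, y = 44, z = 138 mm). Block 28 (x) x 32 (y) mm, 18 mm above the plate, 22 at its screws. Its round 10 mm spring nose presses the panel's side with about 6 N towards the fence and can give 8 mm; without the panel it stands out to y = 33 mm. Slid 35 mm or more, the panel is past the nose and moves freely.
- tray (a point): Centre of the inner floor of the grey catch tray at the foot of the chute, fixed to the station at its x = 315, y = 0, z = 6 mm. The tray is 163 (x) x 130 (y) mm inside, with walls 45 mm high, open to the chute.
- clamp: Bystander: a small dark strap clamp, 45 x 22 x 8 mm, with a black knob (32 mm across, 36 mm high in all) on it, lying loose on the plate behind the end stop. Origin: centre of its underside.
- scraper: Bystander: a print scraper with orange handle and steel blade, 150 mm long, 18 mm high, on the table. Origin: on the table between handle and blade; x points to the blade.
- calliper: Bystander: a sliding calliper, 180 mm long, 12 mm high, on the table. Origin: underside of the middle of its beam, x along it.
- cleaner: Bystander: a white bottle of plate cleaner, 48 mm across and 105 mm high, standing on the table. Origin: centre of its underside.
Things that resemble listed ones, but are neither listed nor needed, are in the scene too. Leave any purple or yellow look-alike of the panel alone.

How it is judged:
By the outcome, as a careful person would: the job done as asked, in the order asked, and still so for the second after the job is handed in, with the robot touching nothing.
It also fails if it takes over 61 s, if anything falls off the work surface, if the arm or the gripper's body presses on something with over 40 N, if the wrist force passes 120 N, or if a joint passes its speed limit or range.

ROBOT

A 7-joint arm with a two-finger parallel gripper is mounted at the origin on the work surface. World frame = base frame: x ahead of the robot, y to its left, z up, the work surface at z = 0. Lengths are in mm, angles in rad, forces in N, time in s.
With the tool pointing down it reaches from about 400 to 875 mm from the base axis. Payload 4.4 kg.
Tool frame: the origin (TCP) lies midway between the tips of the shut fingers; the grasp point (between the pads) lies 19 mm behind it (ctrl.pinch_z is the distance from the TCP to the grasp point, in mm); z points along the fingers, y is the line along which they close (so a half turn about z gives the same grasp; the last joint's range is limited). The gripper opens to 85 mm and grips with 20 to 120 N. Pads are 22 mm wide; open, the fingers measure 114 mm over their backs; the gripper's body (76 mm by 85 mm) begins 54 mm behind the grasp point. The pads swing forward as they close: fully open they stand 13 mm farther back than shut.
Start: joints at [-1.376, 0.628, 0.038, 1.517, -0.027, 0.996, -0.02], TCP at [167.58, 628.04, 231.313] pointing down, gripper open.
Joint ranges: [-3.06, 3.06], [-0.37, 2.12], [-1.25, 1.32], [0.18, 2.47], [-1.1, 4.24], [0.23, 1.98], [-2.94, 2.94]. Speed limits (rad/s): [2.57, 2.57, 3.14, 3.14, 3.14, 3.14, 3.14].

INTERFACE

Orientations are given as [roll, pitch, yaw] about the fixed x, y, z axes, in that order (R = Rz(yaw) Ry(pitch) Rx(roll)).
In Python, from cell import read_state, cams, order, ctrl gives the robot as it stands.
- The arm moves only by the tool move_arm, never from a script. Its argument "targets" is text: rows parted by semicolons, each of 7 numbers parted by spaces: the gripper's target within -1 to 1 (fully open at 1, half-way at 0, shut at -1), then the shift along the tool's x, y, z in cm, then the turn, a rotation vector about the tool's x, y, z in degrees. A call has 1 to 5 rows; each row shifts and turns the commanded pose from where the row before left it, along the tool's axes as they then stand; what a row does not reach is not made up. A row lasts 1/12 s, in which the tool goes at most 41.7 mm and 7.16 degrees, less where a joint would pass 70% of its speed; a pose out of reach is approached as far as the arm can. A call with a gripper value outside its range is refused whole. The fingers move at their own pace and stop on an object; the grip force is fixed at half the most. Time passes only in rows, so rows that do not move let the fingers close. It gives the time, the measured TCP pose, the force, the opening and the grip force at its end, in the units of the state.
- read_state(): the state, without advancing time (a new reading comes with each control period).
- cams.get_image(name): name is "side" or "top" or "wrist"; returns a dict with "color" (420x560x3 uint8, red, green, blue), "fovy" (degrees; the focal length in pixels is half the picture's height over the tangent of half this angle, whatever the lens; pixels are square), "cx", "cy" (the principal point, pixels), "rvec" (rotation vector, rad) and "tvec" (3), from world to camera coordinates, as OpenCV has them. Camera axes: x right, y down, z forward; pixel columns grow to the right and rows downward; lengths in mm; the calibration is good to about 2 mm. A picture is of the moment at which its call begins. There is no depth.
- order.finish_job(): hands the job in; it is judged then, once.
The state is a dict: "clock": time; "qpos": joint angles; "qd": joint speeds; "tau": joint torques, N m; "eef_pos": TCP position; "tool_rot": TCP orientation; "force": force on the tool from outside, world axes, zero at the start; "torque": the same for the moment, N m; "width": finger opening in mm; "gripper_force": force on a finger pad.
Only numpy, scipy, OpenCV 4.12 (cv2) and the standard library are available. Lean on these libraries where they do the work, as an engineer would, in place of code of your own. Each camera call takes 0.05 s, during which the arm holds its last target. There are 200 camera calls.

## Working session

There is one attempt and no reset: what is moved stays moved. The work goes in short steps, Python scripts to look and compute and a tool call to move; the robot and the scene stay as the last step left them, time stands still between calls to the robot, and variables do not carry over. Pictures are saved under pics/ and viewed, at most 10 in all, crops included, and the job is handed in when it is done.

Besides the shell and the picture viewer there is one more tool, called after "Request:" by a JSON object that holds its "fn" and its "kwargs". move_arm: Moves the arm, as the interface text tells. Its arguments: {"type":"object","properties":{"targets":{"type":"string"}},"required":["targets"]}

```bash
mkdir -p pics; cat > h.py <<'E'
import numpy as np, cv2
from cell import read_state, cams, order, ctrl
E
python3 - <<'E'
from h import *
s=read_state(); print(s['clock'],s['eef_pos'],s['tool_rot'],s['force'],s['width'])
for n in ('side','top'):
    d=cams.get_image(n); cv2.imwrite(f'pics/{n}0.png',d['color'][:,:,::-1])
    print(n,{k:d[k] for k in d if k!='color'})
    np.save(n+'.npy',{k:d[k] for k in d},allow_pickle=True)
E
```

```text
0.0 [167.40143488 627.41419298 230.37577868] [-3.13966988e+00 -1.85898167e-05  2.88074339e+00] [0.17717107 0.00948164 0.12374043] 85.11271838613125
side {'fovy': 55.53144743784393, 'cx': 281.7993952290967, 'cy': 210.69085854991016, 'rvec': array([ 0.25423714, -2.66175482,  1.42560872]), 'tvec': array([527.99405912, 148.74424153, 894.80880625])}
top {'fovy': 55.26216952800224, 'cx': 283.0300123725034, 'cy': 201.4338180254376, 'rvec': array([ 2.16987652, -2.19069167,  0.15567259]), 'tvec': array([ 10.6287469 , 558.98243339, 977.87669691])}
```

View pics/top0.png

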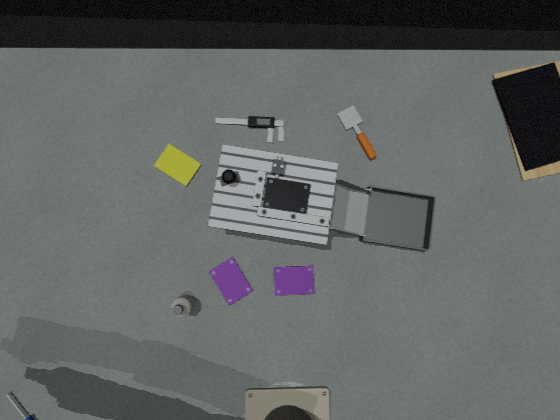

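View pics/side0.png

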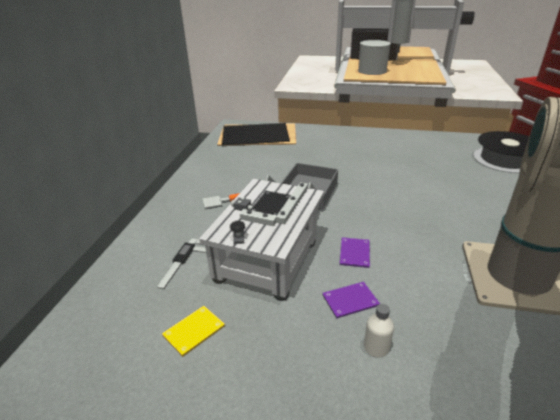

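The top view shows the station at about (275,195), with the panel at about (287,195) and the open end and tray to the right at about (397,218). The side view shows the same from behind the station. I'll enlarge both.

```bash
python3 - <<'E'
from h import *
a=cv2.imread('pics/top0.png')[140:260,200:360]; cv2.imwrite('pics/tc.png',cv2.resize(a,None,fx=5,fy=5,interpolation=cv2.INTER_CUBIC))
a=cv2.imread('pics/side0.png')[160:300,190:350]; cv2.imwrite('pics/sc.png',cv2.resize(a,None,fx=4.2,fy=4.2,interpolation=cv2.INTER_CUBIC))
E
```

```text
(no output)
```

View pics/tc.png

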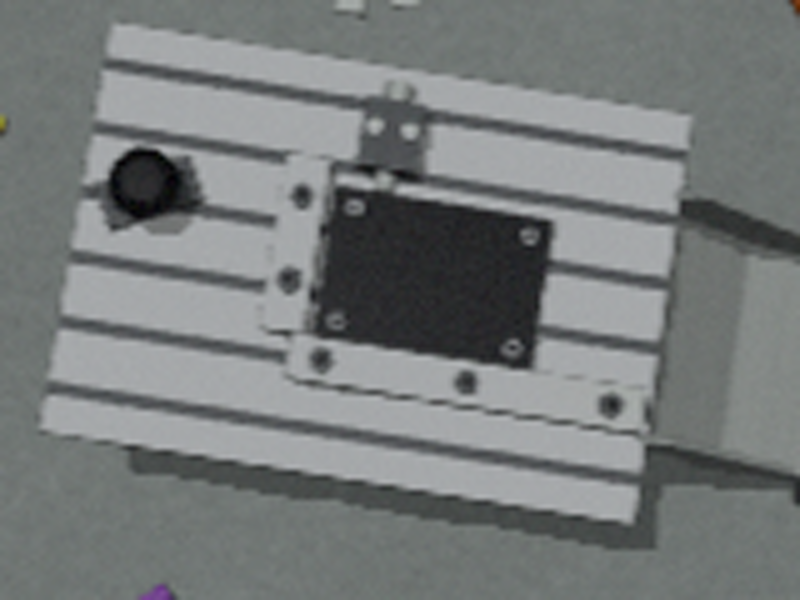

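View pics/sc.png

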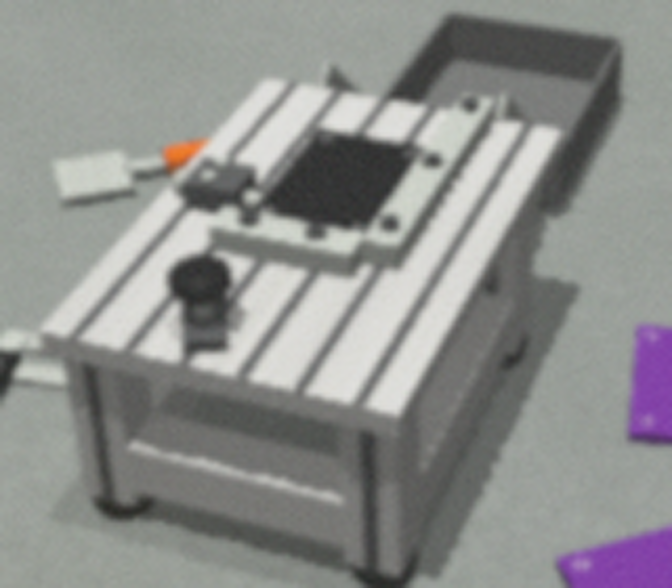

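The top crop shows the plate corners at (110,25), (691,117), (634,522) and (42,430). The panel screw holes are at (354,207), (530,236), (512,348) and (336,321). The side crop shows the plate corners at (403,414), (45,338), (268,82) and (558,128). Next I fit the station pose.

```bash
cat > fit.py <<'E'
from h import *
from scipy.optimize import least_squares
C={n:np.load(n+'.npy',allow_pickle=True).item() for n in('top','side')}
def proj(n,P):
    d=C[n]; f=210/np.tan(np.radians(d['fovy']/2)); K=np.array([[f,0,d['cx']],[0,f,d['cy']],[0,0,1]])
    return cv2.projectPoints(np.array(P,float),d['rvec'],d['tvec'],K,None)[0][:,0]
def S(p,P):
    c,s=np.cos(p[3]),np.sin(p[3]); return np.array(P,float)@np.array([[c,s,0],[-s,c,0],[0,0,1]])+p[:3]
cr=[[-135,95,120],[135,95,120],[135,-95,120],[-135,-95,120]]
ut=(np.array([[110,25],[691,117],[634,522],[42,430]])+.5)/5-.5+[200,140]
us=(np.array([[45,338],[268,82],[558,128],[403,414]])+.5)/4.2-.5+[190,160]
res=lambda p:np.r_[(proj('top',S(p,cr))-ut).ravel(),(proj('side',S(p,cr))-us).ravel()]
r=least_squares(res,[480,30,6,-1.7]); p=r.x
if __name__=='__main__':
    print(p.round(3),r.fun.round(2).reshape(-1,2).tolist())
    h=(np.array([[354,207],[530,236],[512,348],[336,321]]).mean(0)+.5)/5-.5+[200,140]
    q=least_squares(lambda q:(proj('top',S(p,[[q[0],q[1],128]]))-h).ravel(),[27,0]).x; print('panel',q)
    for n,P in dict(panel=[q[0],q[1],128],ledge=[135,0,120],tray=[315,0,6]).items(): print(n,S(p,[P]).round(1))
    s=read_state(); print(s['tool_rot'])
E
python3 fit.py
```

```text
[565.487  29.224   7.147  -1.729] [[0.25, 0.1], [0.08, -0.61], [0.45, 0.34], [0.0, 1.02], [-1.09, -0.97], [-0.88, -0.25], [1.0, 0.84], [0.0, 0.78]]
panel [27.99001985  0.57066715]
panel [[561.6   1.5 135.1]]
ledge [[ 544.2 -104.1  127.1]]
tray [[ 515.9 -281.8   13.1]]
[-3.13992162e+00  3.85510167e-05  2.88078785e+00]
```

Request:
{"fn": "move_arm", "kwargs": {"targets": "-1 0 0 0 0 0 -5.9; -1 -2.44 -2.68 0 0 0 0; -1 -2.44 -2.68 0 0 0 0; -1 -2.44 -2.68 0 0 0 0; -1 -2.44 -2.68 0 0 0 0"}}

```text
clock: 0.52
eef_pos: [247.6, 505.1, 230.8]
tool_rot: [-3.14, -0.0, 2.984]
force: [1.7, -0.3, -0.8]
width: 25.5
gripper_force: 0.0
```

Request:
{"fn": "move_arm", "kwargs": {"targets": "-1 -2.44 -2.68 0 0 0 0; -1 -2.44 -2.68 0 0 0 0; -1 -2.44 -2.68 0 0 0 0; -1 -2.44 -2.68 0 0 0 0; -1 -2.44 -2.68 0 0 0 0"}}

```text
clock: 0.93
eef_pos: [347.0, 353.6, 231.1]
tool_rot: [-3.141, -0.0, 2.984]
force: [0.9, -0.9, -0.1]
width: -0.3
gripper_force: 0.0
```

Request:
{"fn": "move_arm", "kwargs": {"targets": "-1 -2.44 -2.68 0 0 0 0; -1 -2.44 -2.68 0 0 0 0; -1 -2.44 -2.68 0 0 0 0; -1 -2.44 -2.68 0 0 0 0; -1 -2.44 -2.68 0 0 0 0"}}

```text
clock: 1.35
eef_pos: [446.4, 202.1, 231.2]
tool_rot: [-3.141, -0.0, 2.984]
force: [1.5, 1.2, -0.3]
width: -0.1
gripper_force: 0.0
```

Request:
{"fn": "move_arm", "kwargs": {"targets": "-1 -2.44 -2.68 0 0 0 0; -1 -2.44 -2.68 0 0 0 0; -1 -2.44 -2.68 0 0 0 0; -1 -2.44 -2.68 0 0 0 0; -1 0 0 0 0 0 0"}}

```text
clock: 1.77
eef_pos: [529.3, 74.0, 231.2]
tool_rot: [-3.137, 0.004, 2.973]
force: [0.1, 0.1, 0.1]
width: -0.4
gripper_force: 0.0
```

Request:
{"fn": "move_arm", "kwargs": {"targets": "-1 0 0 0 0 0 0"}}

```text
clock: 1.85
eef_pos: [526.2, 79.9, 230.9]
tool_rot: [-3.141, -0.0, 2.978]
force: [0.0, 1.4, -0.4]
width: -0.2
gripper_force: 0.0
```

Request:
{"fn": "move_arm", "kwargs": {"targets": "-1 -2.3 -2.6 0 0 0 -0.3; -1 -2.3 -2.6 0 0 0 0; -1 0 0 0 0 0 0; -1 0 0 2.5 0 0 0; -1 0 0 2.5 0 0 0"}}

```text
clock: 2.27
eef_pos: [563.7, 25.2, 181.7]
tool_rot: [3.14, 0.003, 2.989]
force: [0.1, 0.3, -0.4]
width: -0.2
gripper_force: 0.0
```

Request:
{"fn": "move_arm", "kwargs": {"targets": "-1 0 0 2.0 0 0 0; -1 0 0 0 0 0 0; -1 0 0 0 0 0 0"}}

```text
clock: 2.52
eef_pos: [561.7, 25.4, 160.6]
tool_rot: [-3.142, -0.003, 2.991]
force: [0.2, -0.1, 1.2]
width: 0.1
gripper_force: 0.0
```

```bash
cat > where.py <<'E'
from fit import *
s=read_state(); w=s['eef_pos']-p[:3]; c,si=np.cos(p[3]),np.sin(p[3])
print('clock',round(s['clock'],2),'station xyz',np.round([w[0]*c+w[1]*si,-w[0]*si+w[1]*c,w[2]],1),'yaw err',(s['tool_rot'][2]-p[3]-3*np.pi/2+np.pi)%(2*np.pi)-np.pi,s['tool_rot'].round(3),'F',s['force'].round(1))
E
python3 where.py
python3 - <<'E'
from h import *
a=cv2.resize(cams.get_image('wrist')['color'][:,:,::-1],None,fx=1.3,fy=1.3); b=cv2.resize(cams.get_image('side')['color'][160:300,190:350,::-1],None,fx=3,fy=3)
cv2.imwrite('pics/w1.png',a); cv2.imwrite('pics/s1.png',b)
E
```

```text
clock 2.52 station xyz [  4.3  -3.1 153.5] yaw err 0.007139264159180314 [-3.142e+00 -3.000e-03  2.991e+00] F [ 0.2 -0.1  1.2]
```

View pics/w1.png

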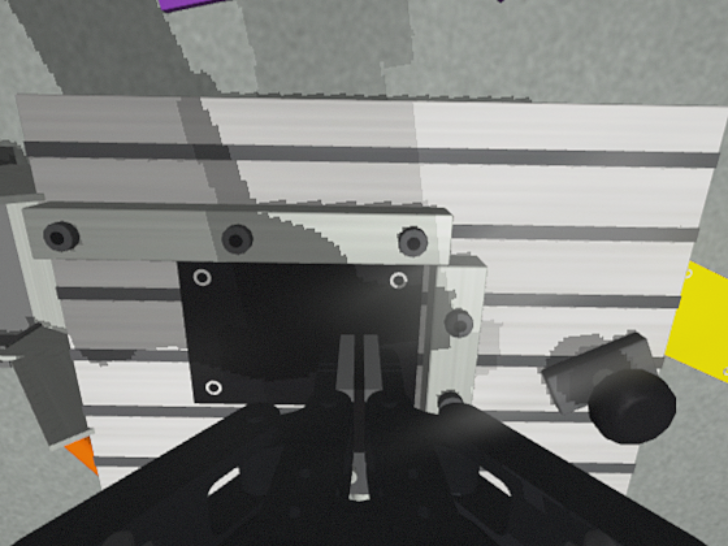

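The wrist view shows the shut tips over the panel's rear half at about (360,335), with a gap to the stop at x≈425. They are clear of the fence, the stop and the clamp. I'll descend.

Request:
{"fn": "move_arm", "kwargs": {"targets": "-1 -0.3 -0.4 1.0 0 0 0.4; -1 0 0 0.8 0 0 0; -1 0 0 0 0 0 0; -1 0 0 0 0 0 0; -1 0 0 0 0 0 0"}}

```text
clock: 3.03
eef_pos: [565.3, 19.7, 143.3]
tool_rot: [3.141, -0.0, 2.982]
force: [-0.1, 0.1, 0.9]
width: -0.2
gripper_force: 0.0
```

Request:
{"fn": "move_arm", "kwargs": {"targets": "-1 0 0 0.04 0 0 0; -1 0 0 0.04 0 0 0; -1 0 0 0.04 0 0 0; -1 0 0 0.04 0 0 0; -1 0 0 0.04 0 0 0"}}

```text
clock: 3.45
eef_pos: [565.3, 19.7, 141.3]
tool_rot: [3.142, 0.0, 2.982]
force: [0.5, -0.5, 0.0]
width: 0.0
gripper_force: 0.0
```

```bash
python3 where.py
```

```text
clock 3.45 station xyz [  9.4   1.3 134.2] yaw err -0.0014920247860956692 [3.142 0.    2.982] F [ 0.5 -0.5  0. ]
```

Request:
{"fn": "move_arm", "kwargs": {"targets": "-1 0 0 0.04 0 0 0; -1 0 0 0.04 0 0 0; -1 0 0 0.04 0 0 0; -1 0 0 0.04 0 0 0; -1 0 0 0.04 0 0 0"}}

```text
clock: 3.87
eef_pos: [565.3, 19.7, 139.2]
tool_rot: [3.142, -0.0, 2.982]
force: [0.7, -0.6, -0.2]
width: 0.4
gripper_force: 0.0
```

Request:
{"fn": "move_arm", "kwargs": {"targets": "-1 0 0 0.04 0 0 0; -1 0 0 0.04 0 0 0; -1 0 0 0.04 0 0 0"}}

```text
clock: 4.12
eef_pos: [565.3, 19.7, 138.0]
tool_rot: [3.142, -0.0, 2.982]
force: [-1.0, 0.5, -0.7]
width: -0.3
gripper_force: 0.0
```

Request:
{"fn": "move_arm", "kwargs": {"targets": "-1 0 0 0.04 0 0 0; -1 0 0 0.04 0 0 0"}}

```text
clock: 4.28
eef_pos: [565.3, 19.7, 137.3]
tool_rot: [3.142, -0.0, 2.982]
force: [-1.5, 0.6, 5.7]
width: 0.3
gripper_force: 2.6
```

Request:
{"fn": "move_arm", "kwargs": {"targets": "-1 0 0 0.04 0 0 0; -1 0 0 0.03 0 0 0"}}

```text
clock: 4.45
eef_pos: [565.3, 19.7, 137.3]
tool_rot: [3.141, 0.0, 2.982]
force: [-3.0, 0.3, 9.5]
width: -0.0
gripper_force: 4.6
```

Request:
{"fn": "move_arm", "kwargs": {"targets": "-1 0 0 0.02 0 0 0; -1 0 -0.04 0 0 0 0; -1 0 -0.04 0 0 0 0; -1 0 -0.04 0 0 0 0"}}

```text
clock: 4.78
eef_pos: [565.3, 19.7, 137.3]
tool_rot: [3.14, 0.0, 2.983]
force: [-1.4, 2.3, 7.3]
width: 0.1
gripper_force: 3.7
```

Request:
{"fn": "move_arm", "kwargs": {"targets": "-1 0 -0.06 0 0 0 0; -1 0 -0.06 0 0 0 0; -1 0 -0.06 0 0 0 0; -1 0 -0.06 0 0 0 0"}}

```text
clock: 5.12
eef_pos: [565.7, 17.6, 137.4]
tool_rot: [3.139, 0.002, 2.983]
force: [-0.7, 2.8, 5.6]
width: -0.3
gripper_force: 2.7
```

Request:
{"fn": "move_arm", "kwargs": {"targets": "-1 0 0 0.04 0 0 0; -1 0 0 0.03 0 0 0; -1 0 0 0 0 0 0"}}

```text
clock: 5.37
eef_pos: [565.7, 17.5, 137.3]
tool_rot: [3.139, 0.002, 2.983]
force: [-3.1, 2.3, 10.9]
width: -0.1
gripper_force: 5.5
```

Request:
{"fn": "move_arm", "kwargs": {"targets": "-1 0 -0.06 0 0 0 0; -1 0 -0.06 0.01 0 0 0; -1 0 -0.06 0.01 0 0 0; -1 0 -0.06 0.01 0 0 0"}}

```text
clock: 5.7
eef_pos: [565.6, 17.1, 137.3]
tool_rot: [3.137, 0.003, 2.984]
force: [-1.7, 6.1, 13.1]
width: -0.3
gripper_force: 6.7
```

Request:
{"fn": "move_arm", "kwargs": {"targets": "-1 0 -0.06 0 0 0 0; -1 0 -0.06 0.01 0 0 0; -1 0 -0.06 0.01 0 0 0; -1 0 -0.06 0.01 0 0 0"}}

```text
clock: 6.03
eef_pos: [565.4, 15.0, 137.3]
tool_rot: [3.137, 0.003, 2.984]
force: [-2.7, 6.3, 14.9]
width: -0.1
gripper_force: 7.7
```

Request:
{"fn": "move_arm", "kwargs": {"targets": "-1 0 -0.06 -0.02 0 0 0; -1 0 -0.06 0 0 0 0; -1 0 -0.06 0 0 0 0; -1 0 -0.06 0 0 0 0; -1 0 -0.06 0 0 0 0"}}

```text
clock: 6.45
eef_pos: [565.8, 11.3, 137.3]
tool_rot: [3.137, 0.005, 2.984]
force: [-0.5, 4.5, 10.9]
width: 0.0
gripper_force: 5.5
```

Request:
{"fn": "move_arm", "kwargs": {"targets": "-1 0 -0.06 0 0 0 0; -1 0 -0.06 0 0 0 0; -1 0 -0.06 0 0 0 0; -1 0 -0.06 0 0 0 0; -1 0 -0.06 0 0 0 0"}}

```text
clock: 6.87
eef_pos: [565.6, 8.0, 137.3]
tool_rot: [3.138, 0.005, 2.983]
force: [1.2, 5.7, 9.7]
width: -0.3
gripper_force: 5.3
```

```bash
python3 where.py
python3 - <<'E'
from h import *
a=cv2.resize(cams.get_image('wrist')['color'][:,:,::-1],None,fx=1.3,fy=1.3)
cv2.imwrite('pics/w2.png',a)
E
```

```text
clock 6.87 station xyz [ 20.9   3.4 130.2] yaw err -1.8240159862514815e-05 [3.138 0.005 2.983] F [1.2 5.7 9.7]
```

View pics/w2.png

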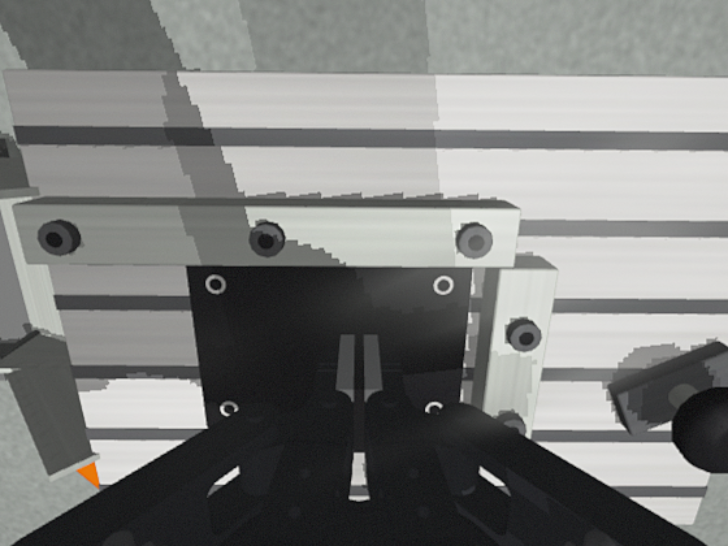

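The panel has come off the stop: its rear edge is at about 470 and the stop face at about 487. The finger slipped forward a few mm while the force was low, so I'll press to about 12 N and continue.

Request:
{"fn": "move_arm", "kwargs": {"targets": "-1 0 0 0.03 0 0 0; -1 0 -0.06 0.01 0 0 0; -1 0 -0.06 0 0 0 0; -1 0 -0.06 0 0 0 0; -1 0 -0.06 0 0 0 0"}}

```text
clock: 7.33
eef_pos: [565.3, 6.6, 137.3]
tool_rot: [3.136, 0.005, 2.984]
force: [-0.4, 6.8, 14.0]
width: 0.0
gripper_force: 6.7
```

Request:
{"fn": "move_arm", "kwargs": {"targets": "-1 0 -0.07 0.01 0 0 0; -1 0 -0.07 0 0 0 0; -1 0 -0.07 0 0 0 0; -1 0 -0.07 0 0 0 0; -1 0 -0.07 0 0 0 0"}}

```text
clock: 7.75
eef_pos: [564.8, 3.3, 137.3]
tool_rot: [3.136, 0.005, 2.984]
force: [-0.3, 6.4, 13.1]
width: -0.1
gripper_force: 7.1
```

Request:
{"fn": "move_arm", "kwargs": {"targets": "-1 0 -0.07 0 0 0 0; -1 0 -0.07 0 0 0 0; -1 0 -0.07 0 0 0 0; -1 0 -0.07 0 0 0 0; -1 0 -0.07 0 0 0 0"}}

```text
clock: 8.17
eef_pos: [564.2, -0.1, 137.3]
tool_rot: [3.136, 0.006, 2.984]
force: [-0.9, 6.0, 13.9]
width: 0.2
gripper_force: 7.1
```

Request:
{"fn": "move_arm", "kwargs": {"targets": "-1 0 -0.1 0 0 0 0; -1 0 -0.1 0 0 0 0; -1 0 -0.1 0 0 0 0; -1 0 -0.1 0 0 0 0; -1 0 -0.1 0 0 0 0"}}

```text
clock: 8.58
eef_pos: [563.6, -5.3, 137.3]
tool_rot: [3.137, 0.006, 2.984]
force: [-0.2, 5.9, 13.6]
width: -0.1
gripper_force: 6.9
```

Request:
{"fn": "move_arm", "kwargs": {"targets": "-1 0 -0.1 0 0 0 0; -1 0 -0.1 0 0 0 0; -1 0 -0.1 0 0 0 0; -1 0 -0.1 0 0 0 0; -1 0 -0.1 0 0 0 0"}}

```text
clock: 9.0
eef_pos: [563.1, -10.5, 137.3]
tool_rot: [3.137, 0.006, 2.984]
force: [0.1, 5.7, 13.1]
width: 0.2
gripper_force: 6.7
```

Request:
{"fn": "move_arm", "kwargs": {"targets": "-1 0 -0.1 0 0 0 0; -1 0 -0.1 0 0 0 0; -1 0 -0.1 0 0 0 0; -1 0 -0.1 0 0 0 0; -1 0 -0.1 0 0 0 0"}}

```text
clock: 9.42
eef_pos: [562.4, -15.5, 137.3]
tool_rot: [3.137, 0.007, 2.984]
force: [0.4, 6.0, 13.1]
width: 0.1
gripper_force: 6.6
```

Request:
{"fn": "move_arm", "kwargs": {"targets": "-1 0 -0.1 0 0 0 0; -1 0 -0.1 0 0 0 0; -1 0 -0.1 0 0 0 0; -1 0 -0.1 0 0 0 0; -1 0 -0.1 0 0 0 0"}}

```text
clock: 9.83
eef_pos: [561.7, -20.5, 137.3]
tool_rot: [3.137, 0.007, 2.984]
force: [0.8, 5.4, 14.0]
width: -0.1
gripper_force: 6.6
```

```bash
python3 where.py
python3 - <<'E'
from h import *
a=cv2.resize(cams.get_image('wrist')['color'][:,:,::-1],None,fx=1.3,fy=1.3)
cv2.imwrite('pics/w3.png',a)
E
```

```text
clock 9.83 station xyz [ 49.7   4.1 130.1] yaw err 0.00032956574052622756 [3.137 0.007 2.984] F [ 0.8  5.4 14. ]
```

View pics/w3.png

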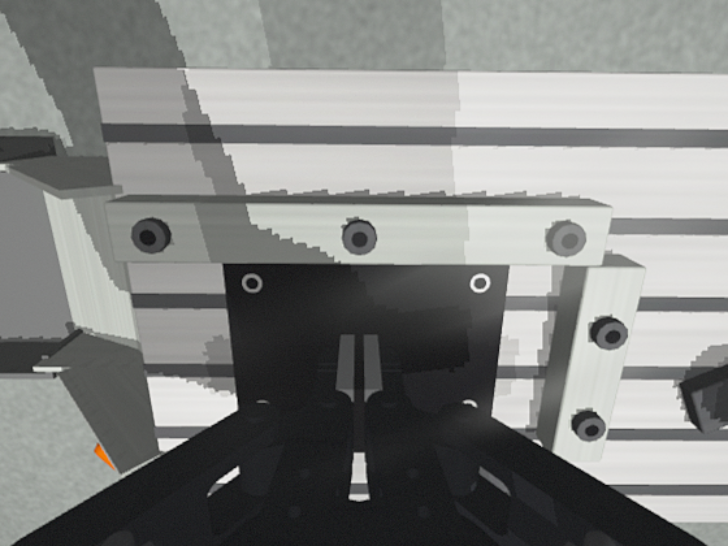

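The panel is out further, with its rear edge at about 505 and the stop at about 555. The finger is now at the panel's middle after some slip, so I'll continue.

Request:
{"fn": "move_arm", "kwargs": {"targets": "-1 0 -0.07 0.005 0 0 0; -1 0 -0.07 0 0 0 0; -1 0 -0.07 0 0 0 0; -1 0 -0.07 0 0 0 0; -1 0 -0.07 0 0 0 0"}}

```text
clock: 10.3
eef_pos: [561.2, -23.9, 137.3]
tool_rot: [3.137, 0.007, 2.984]
force: [0.8, 5.8, 13.8]
width: 0.3
gripper_force: 6.8
```

Request:
{"fn": "move_arm", "kwargs": {"targets": "-1 0 -0.07 0 0 0 0; -1 0 -0.07 0 0 0 0; -1 0 -0.07 0 0 0 0; -1 0 -0.07 0 0 0 0; -1 0 -0.07 0 0 0 0"}}

```text
clock: 10.72
eef_pos: [560.6, -27.4, 137.3]
tool_rot: [3.137, 0.007, 2.984]
force: [1.8, 6.7, 12.5]
width: 0.0
gripper_force: 6.8
```

Request:
{"fn": "move_arm", "kwargs": {"targets": "-1 0 -0.07 0 0 0 0; -1 0 -0.07 0 0 0 0; -1 0 -0.07 0 0 0 0; -1 0 -0.07 0 0 0 0; -1 0 -0.07 0 0 0 0"}}

```text
clock: 11.13
eef_pos: [560.1, -30.9, 137.3]
tool_rot: [3.137, 0.007, 2.984]
force: [0.8, 6.2, 14.0]
width: -0.1
gripper_force: 6.8
```

Request:
{"fn": "move_arm", "kwargs": {"targets": "-1 0 -0.07 0 0 0 0; -1 0 -0.07 0 0 0 0; -1 0 -0.07 0 0 0 0; -1 0 -0.07 0 0 0 0; -1 0 -0.07 0 0 0 0"}}

```text
clock: 11.55
eef_pos: [559.5, -34.4, 137.3]
tool_rot: [3.137, 0.007, 2.984]
force: [0.3, 6.2, 13.3]
width: 0.1
gripper_force: 6.9
```

Request:
{"fn": "move_arm", "kwargs": {"targets": "-1 0 -0.07 0 0 0 0; -1 0 -0.07 0 0 0 0; -1 0 -0.07 0 0 0 0; -1 0 -0.07 0 0 0 0; -1 0 -0.07 0 0 0 0"}}

```text
clock: 11.97
eef_pos: [559.0, -37.8, 137.3]
tool_rot: [3.137, 0.007, 2.984]
force: [1.8, 6.6, 14.2]
width: 0.3
gripper_force: 6.8
```

```bash
python3 where.py
python3 - <<'E'
from h import *
a=cv2.resize(cams.get_image('wrist')['color'][:,:,::-1],None,fx=1.3,fy=1.3)
cv2.imwrite('pics/w4.png',a)
E
```

```text
clock 11.97 station xyz [ 67.2   4.1 130.1] yaw err 0.0004210857814808122 [3.137 0.007 2.984] F [ 1.8  6.6 14.2]
```

View pics/w4.png

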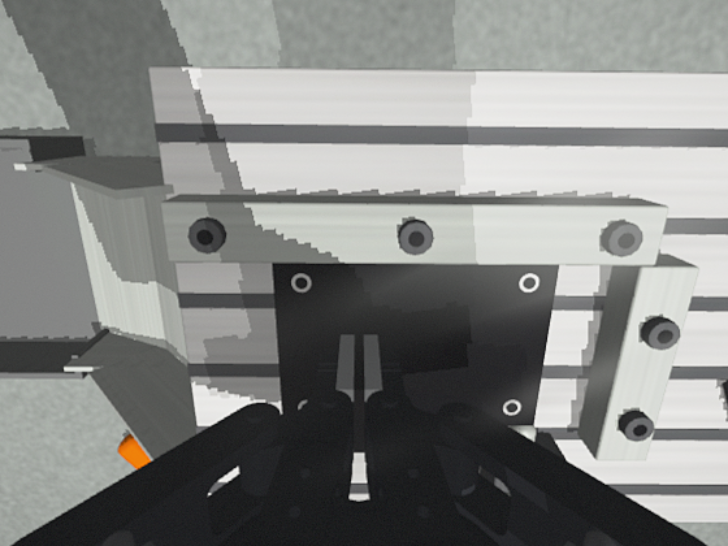

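The finger slipped this time: the rear edge is at about (545,400), the stop foot at about 598 and the nose at (520,433), so the gap is about 21 mm. I'll lift, go back to the panel's rear part and press again.

Request:
{"fn": "move_arm", "kwargs": {"targets": "-1 0 0 -0.3 0 0 0; -1 0 0 -0.5 0 0 0; -1 0.2 2.5 0 0 0 0; -1 0.2 2.5 0 0 0 0; -1 0 0 0 0 0 0"}}

```text
clock: 12.43
eef_pos: [559.7, 15.2, 142.7]
tool_rot: [3.138, -0.001, 2.988]
force: [0.6, 1.7, -0.4]
width: -0.4
gripper_force: 0.0
```

Request:
{"fn": "move_arm", "kwargs": {"targets": "-1 0 0 0.2 0 0 0; -1 0 0 0.1 0 0 0; -1 0 0 0 0 0 0; -1 0 0 0 0 0 0"}}

```text
clock: 12.77
eef_pos: [559.2, 7.8, 139.5]
tool_rot: [-3.141, -0.001, 2.98]
force: [-0.3, -0.6, -0.2]
width: 0.4
gripper_force: 0.0
```

```bash
python3 where.py
```

```text
clock 12.77 station xyz [ 22.2  -2.8 132.4] yaw err -0.003399697389633971 [-3.141e+00 -1.000e-03  2.980e+00] F [-0.3 -0.6 -0.2]
```

Request:
{"fn": "move_arm", "kwargs": {"targets": "-1 -0.1 0.1 0.04 0 0 0; -1 -0.1 0.1 0.04 0 0 0; -1 0 0.1 0.04 0 0 0; -1 0 0 0.04 0 0 0; -1 0 0 0.04 0 0 0"}}

```text
clock: 13.18
eef_pos: [562.0, 11.9, 137.7]
tool_rot: [3.142, -0.0, 2.982]
force: [-1.5, -0.3, 0.2]
width: -0.2
gripper_force: 0.0
```

Request:
{"fn": "move_arm", "kwargs": {"targets": "-1 0 0 0.04 0 0 0; -1 0 0 0.04 0 0 0; -1 0 0 0.04 0 0 0; -1 0 0 0.04 0 0 0"}}

```text
clock: 13.52
eef_pos: [561.9, 11.8, 137.3]
tool_rot: [3.141, 0.0, 2.982]
force: [-3.3, -0.5, 13.9]
width: -0.1
gripper_force: 6.8
```

Request:
{"fn": "move_arm", "kwargs": {"targets": "-1 0 -0.05 0 0 0 0; -1 0 -0.05 0 0 0 0; -1 0 -0.05 0 0 0 0; -1 0 -0.05 0 0 0 0; -1 0 -0.05 0 0 0 0"}}

```text
clock: 13.93
eef_pos: [562.1, 11.4, 137.3]
tool_rot: [3.139, 0.001, 2.983]
force: [-0.4, 4.0, 8.2]
width: -0.1
gripper_force: 4.0
```

Request:
{"fn": "move_arm", "kwargs": {"targets": "-1 0 -0.05 0 0 0 0; -1 0 -0.05 0 0 0 0; -1 0 -0.05 0 0 0 0; -1 0 -0.05 0 0 0 0; -1 0 -0.05 0 0 0 0"}}

```text
clock: 14.35
eef_pos: [562.5, 8.6, 137.4]
tool_rot: [3.139, 0.003, 2.983]
force: [-0.3, 2.1, 6.4]
width: -0.0
gripper_force: 3.3
```

Request:
{"fn": "move_arm", "kwargs": {"targets": "-1 0 -0.05 0 0 0 0; -1 0 -0.05 0 0 0 0; -1 0 -0.05 0 0 0 0; -1 0 -0.05 0 0 0 0; -1 0 -0.05 0 0 0 0"}}

```text
clock: 14.77
eef_pos: [562.3, 5.9, 137.3]
tool_rot: [3.139, 0.003, 2.983]
force: [-0.8, 2.6, 6.4]
width: -0.2
gripper_force: 3.2
```

Request:
{"fn": "move_arm", "kwargs": {"targets": "-1 0 0 0.04 0 0 0; -1 0 0 0.03 0 0 0; -1 0 -0.03 0.01 0 0 0; -1 0 -0.04 0.01 0 0 0; -1 0 -0.04 0 0 0 0"}}

```text
clock: 15.18
eef_pos: [562.3, 5.8, 137.3]
tool_rot: [3.138, 0.004, 2.983]
force: [-0.9, 5.0, 13.4]
width: -0.3
gripper_force: 6.4
```

Request:
{"fn": "move_arm", "kwargs": {"targets": "-1 0 -0.04 0 0 0 0; -1 0 -0.04 0 0 0 0; -1 0 -0.04 0 0 0 0; -1 0 -0.04 0 0 0 0"}}

```text
clock: 15.52
eef_pos: [562.3, 4.8, 137.3]
tool_rot: [3.137, 0.004, 2.984]
force: [0.4, 6.0, 12.7]
width: 0.2
gripper_force: 6.1
```

```bash
cat > edge.py <<'E'
from h import *
import sys
# along display row 330 of wrist picture: rear edge of panel = first bright pixel right of the fingers
g=cv2.cvtColor(cams.get_image('wrist')['color'],cv2.COLOR_RGB2GRAY).astype(float)
r=cv2.resize(g,None,fx=1.3,fy=1.3)[325:336].mean(0)
x=395+np.argmax(r[395:]>110); y=x+np.argmax(r[x:]<100)
l=330-np.argmax(r[330:0:-1]>75)
print('front,rear,stop px',l,x,y, r[395::12].astype(int))
E
python3 edge.py; python3 where.py; python3 - <<'E'
import cv2
r=cv2.imread('pics/w4.png',0)[325:336].mean(0); print(r[395::12].astype(int)); r=cv2.imread('pics/w3.png',0)[325:336].mean(0); print(r[395::12].astype(int))
E
```

```text
front,rear,stop px 157 431 489 [ 54  59  63 114 122 124 214 176  85 145 182  73 110 216 221 221 221 221
 221 221 221 220 220 219 218 218 217 217]
clock 15.57 station xyz [ 24.7   0.7 130.2] yaw err 0.00025033882443459277 [3.137 0.004 2.984] F [-1.1  4.8 12.4]
[ 40  41  40  40  41  39  40  51  50  51  51  50  50 232 228 228 214 100
  80  79 222  51 101  94 219 223 222 222]
[ 40  41  43  46  48  50  58  62  61 227 225 224 225 146  81 131 209  76
  78 109 222 222 221 220 220 220 219 219]
```

Request:
{"fn": "move_arm", "kwargs": {"targets": "-1 0 -0.03 0.02 0 0 0; -1 0 -0.05 0.005 0 0 0; -1 0 -0.05 0 0 0 0; -1 0 -0.05 0 0 0 0; -1 0 -0.05 0 0 0 0"}}

```text
clock: 15.98
eef_pos: [562.2, 2.7, 137.3]
tool_rot: [3.137, 0.005, 2.984]
force: [-1.6, 5.6, 14.1]
width: -0.3
gripper_force: 6.9
```

Request:
{"fn": "move_arm", "kwargs": {"targets": "-1 0 -0.05 0 0 0 0; -1 0 -0.05 0 0 0 0; -1 0 -0.05 0 0 0 0; -1 0 -0.05 0 0 0 0; -1 0 -0.05 0 0 0 0"}}

```text
clock: 16.4
eef_pos: [561.8, -1.2, 137.3]
tool_rot: [3.139, 0.005, 2.983]
force: [0.6, 2.5, 14.4]
width: 0.1
gripper_force: 6.8
```

Request:
{"fn": "move_arm", "kwargs": {"targets": "-1 0 -0.05 0 0 0 0; -1 0 -0.05 0 0 0 0; -1 0 -0.05 0 0 0 0; -1 0 -0.05 0 0 0 0; -1 0 -0.05 0 0 0 0"}}

```text
clock: 16.82
eef_pos: [561.8, -3.6, 137.3]
tool_rot: [3.138, 0.006, 2.983]
force: [0.1, 3.8, 12.1]
width: -0.2
gripper_force: 6.4
```

```bash
python3 where.py; python3 edge.py
```

```text
clock 16.82 station xyz [ 33.    1.5 130.2] yaw err -0.0005055709844796752 [3.138 0.006 2.983] F [ 0.1  3.8 12.1]
front,rear,stop px 158 432 511 [ 53  59  64  92 124 125 218 218 221 153  82 135 179  62  84 198 222 222
 222 222 222 222 221 221 220 219 219 218]
```

Request:
{"fn": "move_arm", "kwargs": {"targets": "-1 0 -0.07 0 0 0 0; -1 0 -0.1 0 0 0 0; -1 0 -0.1 0 0 0 0; -1 0 -0.1 0 0 0 0; -1 0 -0.1 0 0 0 0"}}

```text
clock: 17.28
eef_pos: [561.3, -8.3, 137.3]
tool_rot: [3.138, 0.006, 2.983]
force: [0.9, 3.7, 12.8]
width: 0.0
gripper_force: 6.3
```

Request:
{"fn": "move_arm", "kwargs": {"targets": "-1 0 -0.12 0 0 0 0; -1 0 -0.14 0 0 0 0; -1 0 -0.14 0 0 0 0; -1 0 -0.14 0 0 0 0; -1 0 -0.14 0 0 0 0"}}

```text
clock: 17.7
eef_pos: [560.2, -15.1, 137.3]
tool_rot: [3.139, 0.006, 2.983]
force: [0.0, 3.4, 11.5]
width: 0.1
gripper_force: 6.3
```

Request:
{"fn": "move_arm", "kwargs": {"targets": "-1 0 -0.14 0 0 0 0; -1 0 -0.14 0 0 0 0; -1 0 -0.14 0 0 0 0; -1 0 -0.14 0 0 0 0; -1 0 -0.14 0 0 0 0"}}

```text
clock: 18.12
eef_pos: [559.1, -22.1, 137.3]
tool_rot: [3.139, 0.006, 2.983]
force: [0.6, 3.6, 12.9]
width: 0.2
gripper_force: 6.3
```

Request:
{"fn": "move_arm", "kwargs": {"targets": "-1 0 -0.14 0 0 0 0; -1 0 -0.14 0 0 0 0; -1 0 -0.14 0 0 0 0; -1 0 -0.14 0 0 0 0; -1 0 -0.14 0 0 0 0"}}

```text
clock: 18.53
eef_pos: [558.0, -29.0, 137.3]
tool_rot: [3.139, 0.006, 2.983]
force: [0.8, 2.7, 13.4]
width: -0.3
gripper_force: 6.3
```

```bash
python3 where.py; python3 edge.py
```

```text
clock 18.53 station xyz [ 58.7   1.8 130.2] yaw err -0.000498027927148037 [3.139 0.006 2.983] F [ 0.8  2.7 13.4]
front,rear,stop px 158 432 577 [ 53  58  66  95 131 133 205 224 227 226 228 228 228 227 234 152  79  78
 224  51  86 136 223 225 225 224 224 223]
```

Request:
{"fn": "move_arm", "kwargs": {"targets": "-1 0 -0.15 0 0 0 0; -1 0 -0.15 0 0 0 0; -1 0 -0.15 0 0 0 0; -1 0 -0.15 0 0 0 0; -1 0 -0.15 0 0 0 0"}}

```text
clock: 19.0
eef_pos: [556.8, -36.5, 137.3]
tool_rot: [3.139, 0.006, 2.983]
force: [-0.2, 3.9, 12.7]
width: 0.3
gripper_force: 6.4
```

Request:
{"fn": "move_arm", "kwargs": {"targets": "-1 0 -0.15 0 0 0 0; -1 0 -0.15 0 0 0 0; -1 0 -0.15 0 0 0 0; -1 0 -0.15 0 0 0 0; -1 0 -0.15 0 0 0 0"}}

```text
clock: 19.42
eef_pos: [555.6, -43.9, 137.3]
tool_rot: [3.139, 0.006, 2.983]
force: [1.5, 4.1, 12.4]
width: 0.3
gripper_force: 6.4
```

Request:
{"fn": "move_arm", "kwargs": {"targets": "-1 0 -0.15 0 0 0 0; -1 0 -0.15 0 0 0 0; -1 0 -0.15 0 0 0 0; -1 0 -0.1 0 0 0 0; -1 0 -0.05 0 0 0 0"}}

```text
clock: 19.83
eef_pos: [554.7, -50.0, 137.3]
tool_rot: [3.139, 0.006, 2.983]
force: [0.6, 4.0, 12.8]
width: 0.4
gripper_force: 6.4
```

Request:
{"fn": "move_arm", "kwargs": {"targets": "-1 0 0.05 -0.05 0 0 0; -1 0 0 -0.15 0 0 0; -1 0 0 -0.6 0 0 0; -1 0 0 -0.6 0 0 0; -1 0 0 0 0 0 0"}}

```text
clock: 20.25
eef_pos: [552.4, -51.1, 150.1]
tool_rot: [3.142, 0.001, 2.982]
force: [0.8, -0.7, 0.6]
width: 0.1
gripper_force: 0.0
```

Request:
{"fn": "move_arm", "kwargs": {"targets": "-1 0 1.5 0 0 0 0; -1 0 1.5 0 0 0 0; -1 0 1.5 0 0 0 0; -1 0 0 0 0 0 0; -1 0 0 0 0 0 0"}}

```text
clock: 20.67
eef_pos: [558.9, -6.0, 148.9]
tool_rot: [-3.141, -0.0, 2.984]
force: [0.8, -0.2, -1.1]
width: -0.2
gripper_force: 0.0
```

```bash
python3 where.py; python3 - <<'E'
from h import *
a=cv2.resize(cams.get_image('wrist')['color'][:,:,::-1],None,fx=1.3,fy=1.3)
cv2.imwrite('pics/w5.png',a)
E
```

```text
clock 20.67 station xyz [ 35.8  -1.  141.7] yaw err 0.00027935557906033637 [-3.141 -0.     2.984] F [ 0.8 -0.2 -1.1]
```

View pics/w5.png

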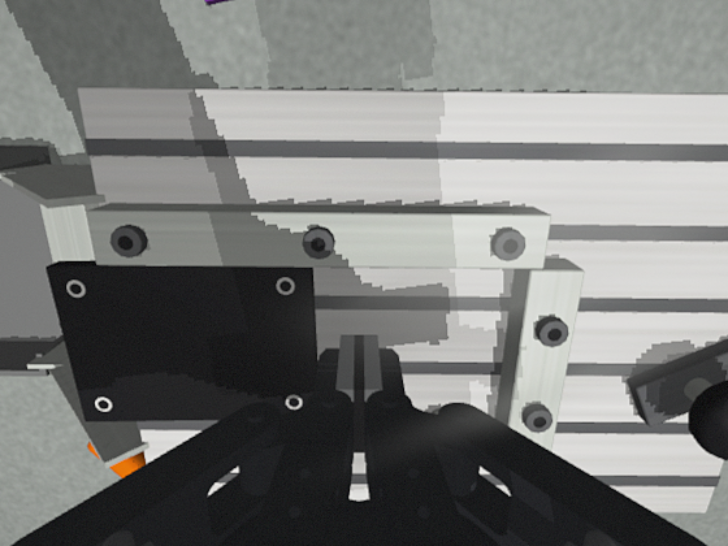

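The panel is free of the nose, lying straight with its rear edge at px 313. The fingertips are at 340 to 380, behind it with clear space. I'll lower them and push from behind.

Request:
{"fn": "move_arm", "kwargs": {"targets": "-1 0 0.4 0 0 0 0; -1 0 0 0.7 0 0 0; -1 0 0 0.6 0 0 0; -1 0 0 0 0 0 0; -1 0 0 0 0 0 0"}}

```text
clock: 21.13
eef_pos: [559.0, -2.9, 135.2]
tool_rot: [-3.141, -0.002, 2.981]
force: [0.7, 0.1, 0.8]
width: -0.2
gripper_force: 0.0
```

Request:
{"fn": "move_arm", "kwargs": {"targets": "-1 0 0 0.15 0 0 0; -1 0 0 0.15 0 0 0; -1 0 0 0.1 0 0 0; -1 0 0 0 0 0 0"}}

```text
clock: 21.47
eef_pos: [559.5, -2.5, 131.8]
tool_rot: [-3.142, -0.0, 2.982]
force: [-0.2, 0.4, -0.2]
width: 0.0
gripper_force: 0.0
```

```bash
python3 where.py; python3 edge.py
```

```text
clock 21.47 station xyz [ 32.3  -0.9 124.7] yaw err -0.0014539212481006203 [-3.142 -0.     2.982] F [-0.2  0.4 -0.2]
front,rear,stop px 330 396 513 [109 111 113 113 114 114 157 179 179 184  79  81 218 216 204 217 213 169
 167 165 164 164 162 161 159 161 162 159]
```

Request:
{"fn": "move_arm", "kwargs": {"targets": "-1 0 -0.3 0 0 0 0; -1 0 -0.3 0 0 0 0; -1 0 -0.04 0 0 0 0; -1 0 -0.04 0 0 0 0; -1 0 -0.04 0 0 0 0"}}

```text
clock: 21.93
eef_pos: [558.5, -9.7, 132.0]
tool_rot: [3.142, 0.0, 2.982]
force: [0.4, -0.4, -0.2]
width: -0.2
gripper_force: 0.0
```

Request:
{"fn": "move_arm", "kwargs": {"targets": "-1 0 -0.04 0 0 0 0; -1 0 -0.04 0 0 0 0; -1 0 -0.04 0 0 0 0; -1 0 -0.04 0 0 0 0; -1 0 -0.04 0 0 0 0"}}

```text
clock: 22.35
eef_pos: [558.2, -11.5, 132.0]
tool_rot: [3.142, -0.0, 2.982]
force: [0.3, -0.5, -0.2]
width: -0.0
gripper_force: 0.0
```

Request:
{"fn": "move_arm", "kwargs": {"targets": "-1 0 -0.04 0 0 0 0; -1 0 -0.04 0 0 0 0; -1 0 -0.04 0 0 0 0; -1 0 -0.04 0 0 0 0; -1 0 -0.04 0 0 0 0"}}

```text
clock: 22.77
eef_pos: [557.9, -13.6, 132.0]
tool_rot: [3.142, -0.0, 2.982]
force: [0.7, -0.7, -0.0]
width: 0.3
gripper_force: 0.0
```

Request:
{"fn": "move_arm", "kwargs": {"targets": "-1 0 -0.04 0 0 0 0; -1 0 -0.04 0 0 0 0; -1 0 -0.04 0 0 0 0; -1 0 -0.04 0 0 0 0; -1 0 -0.04 0 0 0 0"}}

```text
clock: 23.18
eef_pos: [557.5, -15.5, 132.0]
tool_rot: [3.142, -0.0, 2.982]
force: [-0.1, 0.2, -0.3]
width: 0.1
gripper_force: 0.0
```

```bash
python3 where.py; python3 - <<'E'
from h import *
g=cv2.resize(cv2.cvtColor(cams.get_image('wrist')['color'],cv2.COLOR_RGB2GRAY),None,fx=1.3,fy=1.3).astype(float)
for y in (345,375): print(g[y-3:y+4,250:370:4].mean(0).astype(int))
E
```

```text
clock 23.18 station xyz [ 45.5  -0.8 124.9] yaw err -0.0014844256986163984 [ 3.142 -0.     2.982] F [-0.1  0.2 -0.3]
[ 27  27  27  28  29  29  30  30  29  30  31  31  32  33  33  34  34  37
  39  41  42  43 110  78  80  80  64  52  55  84]
[23 24 26 24 25 26 25 25 26 24 26 26 27 26 26 28 28 30 32 31 32 31 78 76
 76 76 44 35 32 79]
```

Request:
{"fn": "move_arm", "kwargs": {"targets": "-1 0 -0.04 0 0 0 0; -1 0 -0.04 0 0 0 0; -1 0 -0.04 0 0 0 0; -1 0 -0.04 0 0 0 0; -1 0 -0.04 0 0 0 0"}}

```text
clock: 23.65
eef_pos: [557.2, -17.4, 132.0]
tool_rot: [3.141, -0.0, 2.982]
force: [0.3, 0.3, 0.3]
width: 0.0
gripper_force: 0.1
```

Request:
{"fn": "move_arm", "kwargs": {"targets": "-1 0 -0.04 0 0 0 0; -1 0 -0.04 0 0 0 0; -1 0 -0.04 0 0 0 0; -1 0 -0.04 0 0 0 0; -1 0 -0.04 0 0 0 0"}}

```text
clock: 24.07
eef_pos: [556.9, -19.5, 132.0]
tool_rot: [3.142, -0.0, 2.982]
force: [-0.3, 0.1, -0.4]
width: 0.2
gripper_force: 0.1
```

```bash
cat > e2.py <<'E'
from h import *
g=cv2.resize(cv2.cvtColor(cams.get_image('wrist')['color'],cv2.COLOR_RGB2GRAY),None,fx=1.3,fy=1.3).astype(float)
for y in (310,330,345): print(g[y-3:y+4,250:370:4].mean(0).astype(int))
E
python3 where.py; python3 e2.py
```

```text
clock 24.07 station xyz [ 49.5  -0.8 124.8] yaw err -0.0014899443861295936 [ 3.142 -0.     2.982] F [-0.3  0.1 -0.4]
[ 29  29  31  30  31  33  34  33  35  33  36  37  38  68  86  82  88  62
  47  50  51  54  51 113 112 112 113 113 114 114]
[ 29  30  29  30  30  31  31  32  31  33  34  35  36  37  38  39  40  42
  45  45  48  49  49 121 116 117 117 118 118 119]
[28 26 27 26 28 28 28 30 28 30 32 31 31 32 34 34 35 36 37 39 41 42 39 80
 79 80 63 52 53 85]
```

Contact made, with the pad force reading 0.1. I'll push on, speeding up gently.

Request:
{"fn": "move_arm", "kwargs": {"targets": "-1 0 -0.05 0 0 0 0; -1 0 -0.06 0 0 0 0; -1 0 -0.07 0 0 0 0; -1 0 -0.08 0 0 0 0; -1 0 -0.09 0 0 0 0"}}

```text
clock: 24.53
eef_pos: [556.4, -23.0, 132.0]
tool_rot: [3.142, -0.0, 2.982]
force: [0.0, -0.3, 0.8]
width: -0.1
gripper_force: 0.1
```

Request:
{"fn": "move_arm", "kwargs": {"targets": "-1 0 -0.1 0 0 0 0; -1 0 -0.1 0 0 0 0; -1 0 -0.1 0 0 0 0; -1 0 -0.1 0 0 0 0; -1 0 -0.1 0 0 0 0"}}

```text
clock: 24.95
eef_pos: [555.5, -28.0, 132.0]
tool_rot: [3.142, -0.0, 2.982]
force: [-0.4, 0.4, 0.2]
width: 0.3
gripper_force: 0.1
```

Request:
{"fn": "move_arm", "kwargs": {"targets": "-1 0 -0.1 0 0 0 0; -1 0 -0.1 0 0 0 0; -1 0 -0.1 0 0 0 0; -1 0 -0.1 0 0 0 0; -1 0 -0.1 0 0 0 0"}}

```text
clock: 25.37
eef_pos: [554.7, -32.9, 132.0]
tool_rot: [3.142, -0.0, 2.982]
force: [-1.0, -0.1, -0.1]
width: 0.2
gripper_force: 0.1
```

Request:
{"fn": "move_arm", "kwargs": {"targets": "-1 0 -0.1 0 0 0 0; -1 0 -0.1 0 0 0 0; -1 0 -0.1 0 0 0 0; -1 0 -0.1 0 0 0 0; -1 0 -0.1 0 0 0 0"}}

```text
clock: 25.78
eef_pos: [554.0, -37.8, 132.0]
tool_rot: [3.142, -0.0, 2.982]
force: [0.6, 0.1, -0.9]
width: -0.1
gripper_force: 0.1
```

Request:
{"fn": "move_arm", "kwargs": {"targets": "-1 0 -0.1 0 0 0 0; -1 0 -0.1 0 0 0 0; -1 0 -0.1 0 0 0 0; -1 0 -0.1 0 0 0 0; -1 0 -0.1 0 0 0 0"}}

```text
clock: 26.2
eef_pos: [553.2, -42.8, 132.0]
tool_rot: [3.142, -0.0, 2.982]
force: [0.2, 0.1, 0.3]
width: -0.2
gripper_force: 0.1
```

```bash
python3 where.py; python3 e2.py
```

```text
clock 26.2 station xyz [ 73.   -0.8 124.8] yaw err -0.0015094982174090887 [ 3.142 -0.     2.982] F [0.2 0.1 0.3]
[ 28  27  28  28  29  30  31  32  33  34  35  36  36  52  84  80  86  70
  47  50  52  54  55 109 105 109 110 111 111 111]
[ 29  29  28  30  29  28  31  30  30  32  34  34  34  36  37  38  41  42
  43  46  48  49  51 115 118 119 119 119 119 119]
[25 26 26 26 29 28 28 29 29 28 30 28 32 31 32 33 34 36 36 38 39 41 40 78
 78 78 63 51 53 83]
```

Request:
{"fn": "move_arm", "kwargs": {"targets": "-1 0 -0.1 0 0 0 0; -1 0 -0.1 0 0 0 0; -1 0 -0.1 0 0 0 0; -1 0 -0.1 0 0 0 0; -1 0 -0.1 0 0 0 0"}}

```text
clock: 26.67
eef_pos: [552.4, -47.7, 132.0]
tool_rot: [3.142, 0.0, 2.982]
force: [0.7, -0.2, -0.2]
width: 0.1
gripper_force: 0.1
```

Request:
{"fn": "move_arm", "kwargs": {"targets": "-1 0 -0.1 0 0 0 0; -1 0 -0.05 0 0 0 0; -1 0 0 0 0 0 0; -1 0 0 0 0 0 0; -1 0 0 0 0 0 0"}}

```text
clock: 27.08
eef_pos: [552.2, -49.1, 132.0]
tool_rot: [-3.142, -0.0, 2.982]
force: [-0.5, -0.4, -0.5]
width: -0.2
gripper_force: 0.0
```

```bash
python3 where.py; python3 e2.py
```

```text
clock 27.08 station xyz [ 79.5  -0.8 124.8] yaw err -0.0014711145897958744 [-3.142 -0.     2.982] F [-0.5 -0.4 -0.5]
[ 26  28  27  28  28  29  30  32  33  33  35  35  36  82  84  80  93  56
  48  50  53  54  51 107 106 108 107 108 112 112]
[ 28  28  28  28  27  29  30  30  31  31  34  33  33  36  37  39  40  42
  43  46  48  49  44 121 118 119 119 121 121 121]
[25 26 27 27 28 27 28 28 28 29 28 30 31 31 33 33 35 35 37 39 40 42 38 78
 77 79 62 51 53 83]
```

Request:
{"fn": "move_arm", "kwargs": {"targets": "-1 0 -0.04 0 0 0 0; -1 0 -0.04 0 0 0 0; -1 0 -0.04 0 0 0 0; -1 0 -0.06 0 0 0 0; -1 0 -0.06 0 0 0 0"}}

```text
clock: 27.55
eef_pos: [551.8, -51.5, 132.0]
tool_rot: [3.142, -0.0, 2.982]
force: [-0.3, 0.4, -0.6]
width: -0.1
gripper_force: 0.1
```

Request:
{"fn": "move_arm", "kwargs": {"targets": "-1 0 -0.06 0 0 0 0; -1 0 -0.06 0 0 0 0; -1 0 -0.06 0 0 0 0; -1 0 0 0 0 0 0; -1 0 0 0 0 0 0"}}

```text
clock: 27.97
eef_pos: [551.5, -53.4, 132.0]
tool_rot: [-3.141, -0.0, 2.982]
force: [0.9, 0.1, -0.3]
width: 0.0
gripper_force: 0.0
```

```bash
python3 where.py; python3 e2.py
```

```text
clock 27.97 station xyz [ 83.8  -0.9 124.8] yaw err -0.0015910740982221228 [-3.141 -0.     2.982] F [ 0.9  0.1 -0.3]
[ 26  28  27  28  30  29  31  31  32  34  35  35  36  79  85  79  91  66
  46  49  52  54  55 109 107 108 108 109 109 111]
[ 26  29  28  28  28  30  30  29  30  31  33  34  35  35  38  40  41  42
  44  46  47  50  50 122 119 120 120 120 122 122]
[26 24 26 26 28 27 28 28 29 28 28 30 29 32 32 33 34 36 36 38 41 41 39 78
 78 79 62 52 54 84]
```

Request:
{"fn": "move_arm", "kwargs": {"targets": "-1 0 -0.04 0 0 0 0; -1 0 -0.06 0 0 0 0; -1 0 -0.06 0 0 0 0; -1 0 -0.06 0 0 0 0; -1 0 -0.06 0 0 0 0"}}

```text
clock: 28.43
eef_pos: [551.0, -56.1, 132.0]
tool_rot: [-3.142, -0.0, 2.982]
force: [0.0, 0.2, 0.0]
width: 0.3
gripper_force: 0.1
```

Request:
{"fn": "move_arm", "kwargs": {"targets": "-1 0 -0.06 0 0 0 0; -1 0 -0.06 0 0 0 0; -1 0 -0.06 0 0 0 0; -1 0 -0.06 0 0 0 0; -1 0 -0.06 0 0 0 0"}}

```text
clock: 28.85
eef_pos: [550.5, -59.0, 132.0]
tool_rot: [3.142, -0.0, 2.982]
force: [-0.7, 0.7, 0.2]
width: 0.0
gripper_force: 0.1
```

```bash
python3 where.py; python3 e2.py
```

```text
clock 28.85 station xyz [ 89.5  -0.9 124.8] yaw err -0.0015151767660146476 [ 3.142 -0.     2.982] F [-0.7  0.7  0.2]
[ 25  26  27  27  29  29  31  30  32  34  34  35  34  71  80  80  95  67
  47  50  52  55  55 108 108 108 109 110 111 112]
[ 27  28  27  27  28  28  29  32  31  32  32  33  36  35  38  39  40  42
  43  45  46  50  50 117 121 120 121 122 122 123]
[26 25 26 26 26 26 26 28 28 28 29 30 30 32 33 33 34 35 37 39 40 41 40 78
 78 80 62 51 54 83]
```

```bash
python3 - <<'E'
from h import *
g=cv2.resize(cv2.cvtColor(cams.get_image('wrist')['color'],cv2.COLOR_RGB2GRAY),None,fx=1.3,fy=1.3).astype(float)
for y in (110,170,235,280,300,320,345,375,400): print(y,g[y-3:y+4,0:368:8].mean(0).astype(int))
E
```

```text
110 [152 155 157 159 158 155 160 153 143 104 104 101 100 102 104 103 102 104
 105 103 104 102 100 105 100 105 106  99 210 210 210 209 210 210 209 210
 210 210 210 209 209 209 209 209 209 209]
170 [123 124 123 124 125 126 125 126 128  85  46  54  60  68  76  80  81  83
  81  82  82  84  83  82  85  80  78  87 136 126 214 211 212 211 211 211
 212 211 211 211 211 211 211 211 211 211]
235 [123 124 125 125 125 125 125 126 126 126 127 127 128  85  83 129 128 127
 128 128 129 130 121 117 115 119 120 117 117 117 116 116 125 176  97 152
 194 192 192 193 192 191 191 191 191 191]
280 [124 124 124 124 125 125  80  27  27  26  27  26  27  26  26  27  26  26
  27  27  26  28  27  26  28  27  26  26  27  28  84  83  83  82  82  85
  86  87  88  88  90  92  94 116 124 171]
300 [124 125 124 125 125 125 125  24  27 148  23 141  27  28  27  28  28  27
  28  26  29  28  27  26  28  28  29  27  27  31  30  27  28  27  28  31
  32  35  94  57  55  49  54 126 128 128]
320 [124 124 125 124 125 125 125 132  27  27  26  26  26  26  26  26  27  26
  26  27  29  27  29  28  28  28  28  28  28  28  29  29  27  28  30  30
  33  35  39  41  45  50  55  73  75  77]
345 [124 119 119 124 118 125 124 119  77  27  26  27  26  25  25  27  26  25
  27  27  27  26  26  27  26  28  31  30  28  28  29  24  26  27  27  28
  28  30  32  34  37  39  42  78  81  53]
375 [51 51 52 51 51 52 51 52 51 31 27 26 27 24 26 25 26 27 27 28 26 27 26 25
 27 23 21 22 23 22 24 23 23 25 25 25 24 25 25 26 30 33 42 75 75 34]
400 [159 158 155 159 165 163 156 159 162 162  22  27  33  36  35  37  36  35
  33  35  30  32  32  27  28  23  23  24  22  22  22  23  25  23  24  22
  24  25  25  27  30  29  30  29  77  34]
```

```bash
python3 - <<'E'
from h import *
a=cv2.resize(cams.get_image('wrist')['color'][:,:,::-1],(400,300),interpolation=cv2.INTER_AREA)
d=cams.get_image('side')['color'][140:260,230:350,::-1]; d=cv2.resize(d,(400,400),interpolation=cv2.INTER_CUBIC)
e=cams.get_image('top')['color'][150:270,250:450,::-1]; e=cv2.resize(e,(400,240),interpolation=cv2.INTER_CUBIC)
o=np.zeros((600,800,3),np.uint8); o[:300,:400]=a; o[:400,400:]=d; o[300:540,:400]=e
cv2.imwrite('pics/m6.png',o)
E
python3 where.py
```

```text
clock 29.1 station xyz [ 89.5  -0.8 124.8] yaw err -0.0015003865061338217 [-3.142  0.     2.982] F [-0.9 -0.1  1. ]
```

View pics/m6.png

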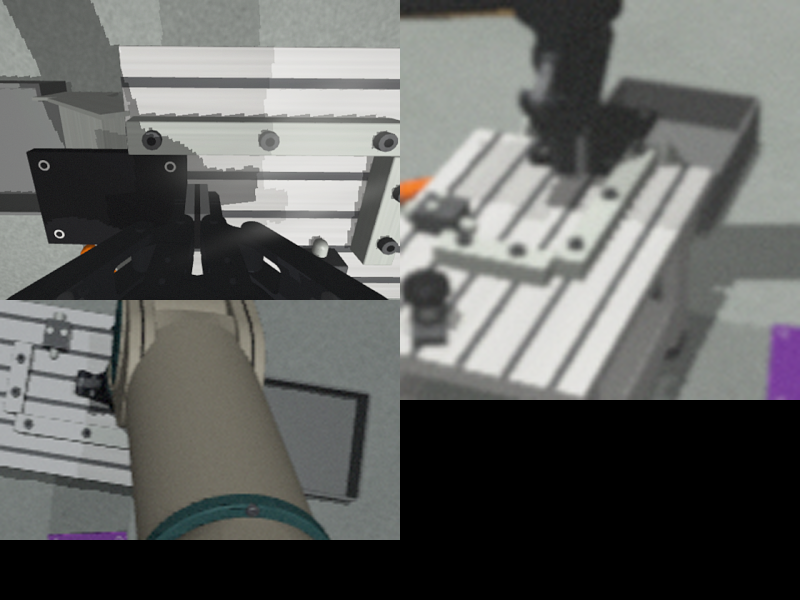

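The wrist view shows the panel straight, overhanging the plate edge beyond its middle (28 to 187, with the edge at about 128) but not tipping. The widening finger behind it is probably holding its rear edge down. I'll draw the finger back.

Request:
{"fn": "move_arm", "kwargs": {"targets": "-1 0 0.2 0 0 0 0; -1 0 0.4 0 0 0 0; -1 0 0.4 0 0 0 0; -1 0 0 0 0 0 0; -1 0 0 0 0 0 0"}}

```text
clock: 29.52
eef_pos: [552.2, -48.4, 132.0]
tool_rot: [3.141, -0.0, 2.983]
force: [0.5, 0.2, 0.0]
width: -0.2
gripper_force: 0.0
```

Request:
{"fn": "move_arm", "kwargs": {"targets": "-1 0 0 0 0 0 0; -1 0 0 0 0 0 0; -1 0 0 0 0 0 0; -1 0 0 0 0 0 0; -1 0 0 0 0 0 0"}}

```text
clock: 29.93
eef_pos: [552.1, -49.3, 132.0]
tool_rot: [-3.142, 0.0, 2.982]
force: [-0.0, 0.2, 0.0]
width: 0.1
gripper_force: 0.0
```

```bash
cat > e3.py <<'E'
from h import *
g=cv2.resize(cv2.cvtColor(cams.get_image('wrist')['color'],cv2.COLOR_RGB2GRAY),None,fx=1.3,fy=1.3).astype(float)
for y in (110,280,300,320,345,375,400): print(y,g[y-3:y+4,0:368:8].mean(0).astype(int))
E
python3 where.py; python3 e3.py
```

```text
clock 29.93 station xyz [ 79.6  -0.8 124.9] yaw err -0.0017363261671361485 [-3.142  0.     2.982] F [-0.   0.2  0. ]
110 [129 131 129 128 131 126 132 131  83  83  81  82  86  84  84  85  86  84
  85  84  82  85  81  84 128 128 144 170 169 170 170 170 170 170 170 170
 170 170 169 169 169 169 169 169 170 169]
280 [ 30  25  27  17  55 103 103 102 103 103 104 104 105 101 157 138 105 107
 104 108 107 107  94  96  98  96 115 115 115  97  97  92  93  93  93  90
  90  92  92  93  93  93  94  94 112 140]
300 [ 28  81  73  28  16 104 102 104 103 103 104 103 103 104 159 160 154 157
 154 156 158 157 152 128 101  97 110 129 129 129 129 114 103 103 103 102
 103 102 103 103 104 104 104 104 105 106]
320 [ 91  92  91  91  90 103 103 103 103 103 103 103 104 103 101 157 156 156
 158 155 158 159 157 131 130 131  99  58  58  57  59  53  51  52  52  53
  54  55  56  57  59  60  61  65  64  66]
345 [ 96 101  98 103 102  97 102 102  97 103  98 103 103 102  75  41  81 105
 119 135 151 158 160 129 128 131 129 114 110 106 101  99  99  99  99 100
  99  99  99  98  99  93  94  68  69  47]
375 [ 43  43  41  42  41  43  42  42  42  42  43  54  64  66  67  67  68  67
  67  68  67  70  69  67  67  81 103 107  97  97  97  98  97  97  97  97
  97  97  97  97  32  31  38  62  63  30]
400 [126 129 132 132 129 132 134 132 135 130 130 133 134 130 134  79  67  68
  68  67  67  66  66  67  67  67  66  66 105 106 105 106  84  84  97  97
  97  97 100  26  28  24  27  24  65  26]
```

Request:
{"fn": "move_arm", "kwargs": {"targets": "-1 0 0 -2 0 0 0; -1 0 0 -3 0 0 0; -1 0 0 -3 0 0 0; -1 0 0 -3 0 0 0; -1 0 3 0 0 0 0"}}

```text
clock: 30.4
eef_pos: [559.8, -26.8, 248.0]
tool_rot: [-3.138, 0.011, 2.972]
force: [1.2, 0.2, 0.9]
width: -0.2
gripper_force: 0.0
```

Request:
{"fn": "move_arm", "kwargs": {"targets": "-1 0 3.5 0 0 0 0; -1 0 3.5 0 0 0 0; -1 0 3.5 0 0 0 0; -1 0 3.5 0 0 0 0; -1 0 3.5 0 0 0 0"}}

```text
clock: 30.82
eef_pos: [584.7, 154.9, 242.1]
tool_rot: [-3.142, 0.0, 2.982]
force: [0.2, -0.5, 0.6]
width: -0.2
gripper_force: 0.0
```

Request:
{"fn": "move_arm", "kwargs": {"targets": "-1 0 3 0 0 0 0; -1 0 0 0 0 0 0; -1 0 0 0 0 0 0; -1 0 0 0 0 0 0; -1 0 0 0 0 0 0"}}

```text
clock: 31.23
eef_pos: [589.6, 180.9, 241.9]
tool_rot: [-3.14, -0.0, 2.98]
force: [0.6, -0.9, -0.2]
width: 0.3
gripper_force: 0.0
```

```bash
python3 where.py; python3 - <<'E'
from fit import *
for n in('top','side'):
    g=cv2.cvtColor(cams.get_image(n)['color'],cv2.COLOR_RGB2GRAY); c=cv2.cvtColor(C[n]['color'],cv2.COLOR_RGB2GRAY)
    diff=cv2.absdiff(cv2.blur(g,(3,3)),cv2.blur(c,(3,3)))
    # tray floor quad, mean grey on grid rectified: rows station x 240..392, cols y -60..60
    gx=np.arange(180,396,8); gy=np.arange(-63,64,9)
    P=[[x,y,8 if x>234 else 20+(234-x)*.9] for x in gx for y in gy]
    uv=proj(n,S(p,P)).round().astype(int); v=g[uv[:,1],uv[:,0]].reshape(len(gx),-1)
    print(n); [print(x,r.tolist()) for x,r in zip(gx,v)]
E
```

```text
clock 31.23 station xyz [-1.535e+02 -1.000e-01  2.348e+02] yaw err -0.003825903021679622 [-3.14 -0.    2.98] F [ 0.6 -0.9 -0.2]
top
180 [74, 123, 139, 142, 141, 143, 142, 144, 141, 144, 141, 133, 105, 57, 122]
188 [64, 122, 149, 146, 148, 147, 147, 144, 146, 145, 147, 146, 110, 55, 122]
196 [80, 132, 145, 144, 146, 144, 145, 144, 145, 146, 145, 144, 105, 55, 123]
204 [80, 124, 141, 141, 144, 143, 145, 143, 142, 143, 142, 143, 128, 61, 122]
212 [86, 120, 146, 146, 144, 142, 144, 144, 144, 146, 147, 142, 146, 58, 123]
220 [86, 132, 145, 144, 145, 143, 144, 146, 144, 142, 145, 144, 144, 59, 124]
228 [34, 160, 147, 146, 147, 144, 146, 144, 146, 147, 146, 148, 145, 60, 91]
236 [48, 141, 145, 146, 146, 145, 146, 143, 147, 144, 145, 146, 145, 66, 166]
244 [101, 153, 111, 112, 110, 111, 110, 111, 109, 110, 109, 111, 108, 72, 124]
252 [98, 112, 113, 111, 108, 109, 112, 110, 108, 110, 109, 113, 109, 110, 48]
260 [98, 111, 111, 112, 114, 112, 107, 107, 109, 109, 111, 109, 110, 108, 72]
268 [97, 111, 110, 109, 110, 112, 111, 110, 107, 110, 111, 109, 112, 108, 50]
276 [101, 111, 113, 110, 111, 11
[... 2413 characters left out ...]
, 161, 211, 205, 133, 217, 217, 218, 197, 163, 209]
324 [67, 109, 150, 113, 118, 113, 149, 152, 120, 174, 180, 157, 161, 137, 135]
332 [69, 97, 130, 107, 64, 69, 100, 152, 115, 189, 98, 145, 137, 135, 95]
340 [66, 112, 135, 91, 57, 51, 78, 138, 140, 203, 92, 130, 135, 135, 96]
348 [68, 116, 132, 104, 48, 57, 58, 105, 111, 168, 93, 128, 136, 134, 93]
356 [68, 108, 134, 82, 58, 55, 60, 64, 123, 94, 63, 92, 136, 133, 97]
364 [69, 118, 134, 103, 53, 55, 55, 58, 85, 57, 57, 101, 132, 135, 82]
372 [68, 106, 138, 83, 56, 58, 54, 55, 62, 55, 57, 95, 132, 134, 84]
380 [68, 95, 134, 102, 61, 51, 56, 55, 57, 55, 61, 84, 137, 134, 90]
388 [71, 112, 130, 116, 76, 57, 57, 58, 55, 56, 80, 79, 130, 123, 94]
```

The panel lies flat in the tray: 100 x 70 mm, at station x of about 290 to 390 and y of about -36 to +33. The arm is clear.

```bash
python3 -c "
from cell import order; print(order.finish_job())"
```

```text
the job is handed in; nothing more can be done
None
```

The panel slid out of the nest and over the open end and lies flat in the catch tray; wrist force readings stayed at or below about 16 N, the other things were not touched as far as I saw, and I handed the job in at about 31 s.

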